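# Turn a bisque tile home in the decorating jig and nip it with the side jaw

### The job

The bisque tile lies askew in the decorating jig. Push its far right corner round to the left, so that the tile turns about its near left corner, which bears in the nest between the two pins, until its left edge bears on the tip of the stop screw. The screw is set anew each day, so feel for it and push gently, as bisque chips. Only then let go and push the stiff side jaw by its knob towards the tile until its spring nose holds the tile firmly against pin and screw, well short of squeezing the spring solid, and leave it so; do not disturb the two canisters and the clay whistle nearby.

Things in the scene. Friction and masses are not known exactly. Their poses are not given: they have to be found in the camera images.
- jig: Fixed plywood jig board, 130 x 270 x 15 mm, on a 2 mm mat. Origin on its underside, 2 mm over the bench; x away from the robot, y to the left at yaw 0, z up; board top z = 15 mm; all jig coordinates below are in this frame. Tile at home at mid setting: x -45 to 55, y -40 to 60 mm. Two guides 12 mm high beside the jaw: x -32 to -24 and 4 to 12, y -150 to -83 mm.
- nest (a point): On the board top, jig (-45, 60, 15) mm, between the two pins: here the tile's heel corner sits (within 1.5 mm) when its left and near edges bear on the pins. Axes as the jig's.
- pin_left (a point): Foot of the fixed steel pin for the tile's left edge, jig (-33, 65, 15) mm; 10 mm in diameter, 16 mm high.
- pin_near (a point): Foot of the fixed steel pin for the tile's near edge, jig (-50, 48, 15) mm; 10 mm in diameter, 16 mm high.
- tile: Loose square bisque tile, plain terracotta, 100 x 100 x 10 mm, 0.12 to 0.26 kg, flat on the board. Origin under its heel (near left) corner; spans x 0 to 100, y -100 to 0, z 0 to 10 mm. Starts 0.14 to 0.24 rad clockwise of the jig, heel within 4 mm of the pins. Its heel runs on to the pins as it turns; sliding takes under 3 N. Chips above 20 N of finger push.
- tile_corner (a point): The tile's free corner, far right, diagonally across from the heel: at (100, -100, 5) mm in the tile's frame, half way up its 10 mm edge. Push near here, on the right edge, and follow its arc round the heel (140 mm radius): the fingertips do not slip along the edge easily, so a straight push may jam.
- stop: Fixed aluminium stop block, 24 x 18 x 17 mm, on the board at jig (47, 92) mm; origin under its middle. Its steel screw, 7.6 mm thick, 8 mm over the board, points right and stops the tile's left edge. The tip is set anywhere from jig y = 56 to 64 mm, unmeasured, and will not move: the tile at home is within 0.05 rad of square to the jig. Rigid: on contact the push rises steeply, some 10 N per mm.
- jaw: Dark steel jaw, 26 x 46 mm, 16.5 mm high, sliding along the jig's y between the guides; origin on the board under its middle, at jig x = -10, y = -112 to -107 mm at the start, -60 mm at the end of its travel; axes as the jig's. It is stiff: drags with 8 N and stays where it is left.
- knob (a point): Middle of the round black knob on the jaw, 18 mm in diameter, 4 mm right of the jaw's origin, its straight part 25 to 43 mm over the board (this point: 34 mm). Push it from the right.
- nose: Rubber-tipped spring nose on the left of the jaw, 11 mm in diameter, 7.5 mm over the board; origin as the jaw's when relaxed, tip 34 mm to its left. It gives 2.5 N per mm, 5 mm at most, against the tile's right edge. Right is a hold of 3 to 8 N (11 to 16 N on the knob while pushing); above 11 N is too much.
- canister_12: Bystander: pigment canister, black snap lid, 36 x 39 x 54 mm, standing left of the jig; origin under its middle.
- canister_13: Bystander: pigment canister, black snap lid, 34 x 40 x 54 mm, standing left of the jig; origin under its middle.
- clay_whistle: Bystander: small glazed clay animal, 30 x 46 x 46 mm, standing left of the jig; origin under its middle.

How it is judged:
On the way:
1. the tile is turned home: pushed on to the stop screw with its heel in the nest, while the jaw's nose still stands clear of it (contact force between tile and stop above 1 N and horizontal distance between tile and nest below 0.004 m and contact force between tile and nose below 0.05 N), for 0.15 s.
At the end, for the whole second after the job is handed in: the tile lies flat and still with its heel within 4 mm of the nest point, turned no more than 0.08 rad against the jig and bearing on the stop screw (more than 0.15 N), and the jaw's nose holds it with more than 2 N (contact force between tile and nose above 2 N and contact force between tile and stop above 0.15 N and horizontal distance between tile and nest below 0.004 m and angle between the x axis of tile and the x axis of jig, either way round below 0.08 rad and angle between tile's own z axis and vertical below 0.03 rad and linear speed of tile below 0.01 m/s); the robot touches nothing.
It fails at once if the fingers push the tile with more than 20 N (it chips) (contact force between tile and the fingers above 20 N).
It fails at once if the nose squeezes the tile with more than 11 N (contact force between tile and nose above 11 N).
It fails at once if a canister or the clay whistle is shifted by more than 20 mm (distance of any of canister_12, canister_13, clay_whistle from where it was at the start of the episode above 0.02 m).
It also fails if it takes over 67 s, if anything falls off the work surface, if the arm or the gripper's body presses on something with over 40 N, if the wrist force passes 120 N, or if a joint passes its speed limit or range.

### The arm

A 6-joint arm with a two-finger parallel gripper is mounted at the origin on the work surface; the furniture and walls round the work are solid. World frame = base frame: x ahead of the robot, y to its left, z up, the work surface at z = 0. Lengths are in m, angles in rad, forces in N, time in s.
With the tool pointing down it reaches from about 0.375 to 0.975 m from the base axis. Payload 3.8 kg.
Tool frame: the origin (TCP) lies midway between the tips of the shut fingers; the grasp point (between the pads) lies 19 mm behind it; z points along the fingers, y is the line along which they close (so a half turn about z gives the same grasp; the last joint's range is limited). The gripper opens to 85 mm and grips with 20 to 120 N. Pads are 22 mm wide; open, the fingers measure 114 mm over their backs; the gripper's body (76 mm by 85 mm) begins 54 mm behind the grasp point. The pads swing forward as they close: fully open they stand 13 mm farther back than shut.
Start: joints at [-1.22, 0.264, 1.604, -0, 1.274, -0.037], TCP at [0.255, -0.625, 0.231] pointing down, gripper open.
Joint ranges: [-2.63, 2.63], [-0.94, 2.18], [0.31, 2.57], [-1.31, 4.45], [0, 2.66], [-2.55, 2.55]. Speed limits (rad/s): [2.57, 2.57, 3.14, 3.14, 3.14, 3.14].

### API

Orientations are given as a rotation vector (axis times angle).
In Python, from workcell import status, read_camera, workorder, masks_of gives the robot as it stands.
- The arm moves only by the tool drive_tool, never from a script. Its argument "rows" is a list of rows, each a list of 7 numbers: the turn, a rotation vector about the tool's x, y, z in degrees, then the shift along the tool's x, y, z in m, then the opening, from 0 (shut) to 1 (fully open). In form: [[ax, ay, az, tx, ty, tz, claw], ...]. A call has 1 to 8 rows; each row shifts and turns the commanded pose from where the row before left it, along the tool's axes as they then stand; what a row does not reach is not made up. A row lasts 1/12 s, in which the tool goes at most 41.7 mm and 7.16 degrees, less where a joint would pass 70% of its speed; a pose out of reach is approached as far as the arm can. A call is refused whole if a number of a shift passes 0.0417 or a number of a turn 7.16, either way. A call with a gripper value outside its range is refused whole. The fingers move at their own pace and stop on an object; "force" is the grip in N (left out, the last holds). Time passes only in rows, so rows that do not move let the fingers close. It gives the time, the measured TCP pose, the force, the opening and the grip force at its end, in the units of the state.
- status.read_state(): the state, without advancing time (a new reading comes with each control period).
- read_camera(name): name is "scene" or "top"; returns a dict with "color" (480x640x3 uint8, red, green, blue), "intrinsics" (3x3 intrinsics, pixels), "world_from_camera" (4x4, takes a point from camera to world coordinates). Camera axes: x right, y up, looking along -z (the intrinsics and any distortion apply to the point x, -y, -z); pixel columns grow to the right and rows downward; lengths in m; the calibration is good to about 2 mm. A picture is of the moment at which its call begins. There is no depth.
- workorder.finish_job(): hands the job in; it is judged then, once.
Trained networks look in a picture, given as the dict that the camera call returned (one of the last four; its "shot" number tells which), for a name from the list of things; names that differ only in an ending like _2 or _b are one class to them, and where a whole thing is asked for, a point or a joint stands for the part that bears it (a point fixed in the world has none). Each returns a list of dicts, best first, with "score" (0 to 1); they miss things now and then, are a little off and sometimes report something else, mostly with a low value. They report only what shows in the picture. A call takes as long as a camera call.
- masks_of(picture, name): "mask" (480x640 bool, what is visible of it) and "bbox" ([left, top, right, bottom] in pixels, round what is visible of it).
The state is a dict: "time": time; "q": joint angles; "joint_vel": joint speeds; "joint_torque": joint torques, N m; "tool_pos": TCP position; "tcp_rot": TCP orientation; "wrist_force": force on the tool from outside, world axes, zero at the start; "torque": the same for the moment, N m; "width": opening from 0.0 (shut) to 1.0 (fully open); "grip_force": force on a finger pad.
Only numpy, scipy, OpenCV 4.12 (cv2) and the standard library are available. Lean on these libraries where they do the work, as an engineer would, in place of code of your own. Each camera call takes 0.05 s, during which the arm holds its last target. There are 200 camera calls.

## Working session

There is one attempt and no reset: what is moved stays moved. The work goes in short steps, Python scripts to look and compute and a tool call to move; the robot and the scene stay as the last step left them, time stands still between calls to the robot, and variables do not carry over. Pictures are saved under pics/ and viewed, at most 12 in all, crops included, and the job is handed in when it is done.

Besides the shell and the picture viewer there is one more tool, called after "Call:" by a JSON object that holds its "op" and its "data", one argument or row to a line. drive_tool: Moves the arm, as the interface text tells. Its arguments: {"type":"object","properties":{"rows":{"type":"array"},"force":{"type":"number"}},"required":["rows"]}

```bash
ls; mkdir -p pics; cat > h.py <<'E'
import numpy as np, cv2
from workcell import status, read_camera, workorder, masks_of
def ray(p,uv):
    K=np.array(p["intrinsics"]);T=np.array(p["world_from_camera"])
    d=np.linalg.inv(K)@np.array([uv[0],uv[1],1.]);d=T[:3,:3]@np.array([d[0],-d[1],-d[2]])
    return T[:3,3],d
def at(p,uv,z):
    o,d=ray(p,uv);return o+d*(z-o[2])/d[2]
def proj(p,X):
    K=np.array(p["intrinsics"]);T=np.array(p["world_from_camera"])
    c=T[:3,:3].T@(np.array(X)-T[:3,3]);c=K@np.array([c[0],-c[1],-c[2]]);return c[:2]/c[2]
E
python3 - <<'E'
from h import *
import pickle
s=status.read_state();print(s)
for n in("scene","top"):
    p=read_camera(n);cv2.imwrite(f"pics/{n}0.png",p["color"][:,:,::-1]);print(n,p.keys(),np.round(p["world_from_camera"],3).tolist(),np.array(p["intrinsics"]).tolist())
    out={}
    for t in("jig","tile","stop","jaw","knob","nose","pin_left","pin_near","canister_12","clay_whistle"):
        r=masks_of(p,t);out[t]=r
        for m in r[:3]:
            print(t,round(m["score"],2),m["bbox"])
            if n=="top" and t in("jig","tile","jaw","knob","stop"):
                c=max(cv2.findContours(m["mask"].astype(np.uint8),0,1)[0],key=cv2.contourArea)
                b=cv2.boxPoints(cv2.minAreaRect(c));zz={"jig":.017,"tile":.027,"jaw":.0335,"knob":.06,"stop":.034}[t]
                print([np.round(at(p,q,zz)[:2],4).tolist() for q in b])
    pickle.dump((p,out),open(n+".pkl","wb"))
E
```

```text
pics
{'time': 0.0, 'q': array([-1.21989353e+00,  2.64735318e-01,  1.60538257e+00,  6.18379577e-06,
        1.27370194e+00, -3.68749989e-02]), 'joint_vel': array([-2.25116350e-04,  2.72323419e-05,  1.28324710e-03,  1.27418553e-04,
       -9.90626414e-04, -6.62592140e-04]), 'joint_torque': array([ 4.63948872e-04, -5.15111160e+01, -3.67314363e+01, -1.75949231e-04,
        1.30197420e-02,  1.18828663e-05]), 'tool_pos': array([ 0.255002  , -0.6241847 ,  0.22996942]), 'tcp_rot': array([-3.08056766e+00, -6.04883843e-01,  5.37501427e-04]), 'wrist_force': array([ 0.46043258, -0.18836094, -0.64135545]), 'torque': array([-0.02265123,  0.00140774,  0.02645882]), 'grip_force': 0.0, 'width': 0.9955046516143056}
scene dict_keys(['color', 'intrinsics', 'world_from_camera', 'shot']) [[-0.607, 0.58, -0.543, -0.128], [-0.795, -0.444, 0.414, 0.53], [-0.001, 0.683, 0.731, 0.785], [0.0, 0.0, 0.0, 1.0]] [[519.1830689531184, 0.0, 322.56395599108436], [0.0, 519.1830689531184, 232.24322825373685], [0.0, 0.0, 1.0]]
jig 0.82 [310.7, 162.2, 430.6, 259.6]
tile 0.87 [339.5, 187.2, 404.5, 230.0]
jaw 0.83 [395.1, 16
[... 860 characters left out ...]
5.5, 334.2, 205.1]
[[0.4586, 0.0969], [0.4881, 0.0746], [0.4681, 0.0484], [0.4387, 0.0708]]
jaw 0.71 [412.3, 187.0, 442.5, 204.1]
[[0.4648, -0.0969], [0.4776, -0.1527], [0.4429, -0.1602], [0.4302, -0.1044]]
jaw 0.7 [305.2, 152.7, 453.1, 249.8]
[[0.4767, 0.1083], [0.5433, -0.1544], [0.4146, -0.1849], [0.3495, 0.0768]]
knob 0.4 [347.7, 181.8, 402.1, 233.1]
[[0.4812, 0.0272], [0.4841, -0.0723], [0.3856, -0.074], [0.3829, 0.0251]]
pin_left 0.65 [306.2, 157.2, 452.6, 247.6]
pin_near 0.95 [302.7, 153.5, 454.8, 249.9]
canister_12 0.75 [171.4, 224.0, 191.4, 244.3]
canister_12 0.6 [190.0, 256.2, 212.6, 273.2]
clay_whistle 0.7 [169.0, 225.6, 189.3, 246.5]
clay_whistle 0.56 [146.2, 214.4, 168.4, 235.6]
```

View pics/top0.png

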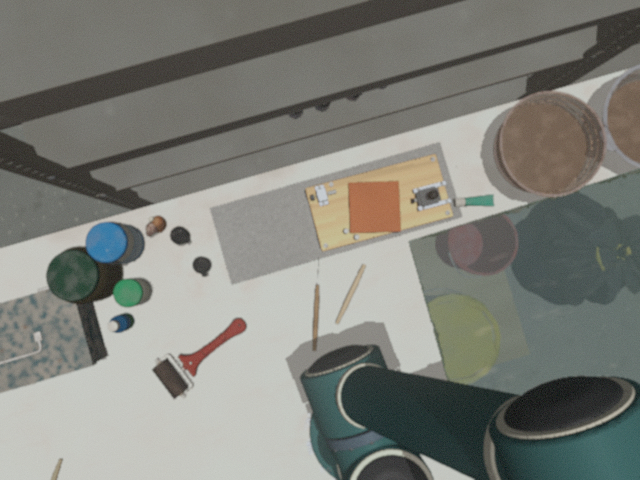

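View pics/scene0.png

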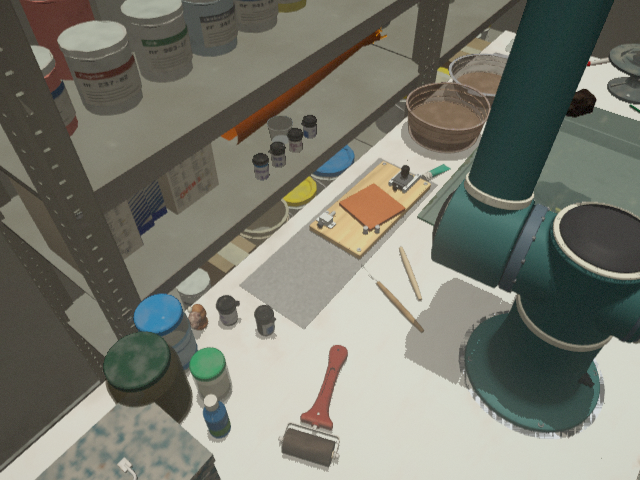

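The top view shows the jig around pixels (306–453, 156–249), with the tile at (348–400, 181–233), the stop at (322,195) and the jaw at (428,196). In the scene view the tile is at (372,208) and the knob at (404,175). The small canisters and whistle stand well to the left. Next I'll overlay a jig model to refine the pose.

```bash
cat > ov.py <<'E'
from h import *
import pickle,sys
# jig pose args: ox oy yaw ; tile heel in world; jaw y
def overlay(p,ox,oy,yaw,tile,jy,yc,fn,box,sc):
    u0,v0,u1,v1=box
    im=cv2.resize(p["color"][v0:v1,u0:u1,::-1],None,fx=sc,fy=sc,interpolation=cv2.INTER_CUBIC)
    c,s=np.cos(yaw),np.sin(yaw)
    J=lambda x,y,z:(ox+(c*x-s*y)/1e3,oy+(s*x+c*y)/1e3,.002+z/1e3)
    P=lambda X:tuple(int(round(a)) for a in ((proj(p,X)-[u0,v0]+.5)*sc))
    def poly(pts,col):cv2.polylines(im,[np.array([P(X) for X in pts])],True,col,1)
    rect=lambda x0,x1,y0,y1,z:[J(x0,y0,z),J(x0,y1,z),J(x1,y1,z),J(x1,y0,z)]
    poly(rect(-65,65,yc-135,yc+135,15),(255,0,0))
    poly(rect(35,59,83,101,32),(255,0,255))
    for g in((-32,-24),(4,12)):poly(rect(*g,-150,-83,27),(0,255,255))
    poly(rect(-23,3,jy-23,jy+23,31.5),(0,255,0))
    a=np.linspace(0,6.28,20)
    poly([J(-10+9*np.cos(t),jy-4+9*np.sin(t),58) for t in a],(0,255,0))
    for x,y in((-33,65),(-50,48)):poly([J(x+5*np.cos(t),y+5*np.sin(t),31) for t in a],(255,0,255))
    hx,hy,ty=tile;c2,s2=np.cos(ty),np.sin(ty)
    poly([(hx+c2*x-s2*y,hy+s2*x+c2*y,.027) for x,y in((0,0),(.1,0),(.1,-.1),(0,-.1))],(255,255,255))
    cv2.imwrite(fn,im)
E
python3 - <<'E'
from ov import *
yaw=.231;c,s=np.cos(yaw),np.sin(yaw);cx,cy=.44705,-.04145
yc=-24;ox,oy=cx+s*yc/1e3,cy-c*yc/1e3;print(ox,oy)
p=pickle.load(open("top.pkl","rb"))[0];q=pickle.load(open("scene.pkl","rb"))[0]
overlay(p,ox,oy,yaw,(.3867,.021,0),-110,yc,"a.png",(295,145,465,260),4.6)
overlay(q,ox,oy,yaw,(.3867,.021,0),-110,yc,"b.png",(300,150,440,270),5.7)
cv2.imwrite("pics/o1.png",cv2.imread("a.png"));cv2.imwrite("pics/o2.png",cv2.imread("b.png"))
E
```

```text
0.4415551741813001 -0.018087489663519706
```

View pics/o1.png

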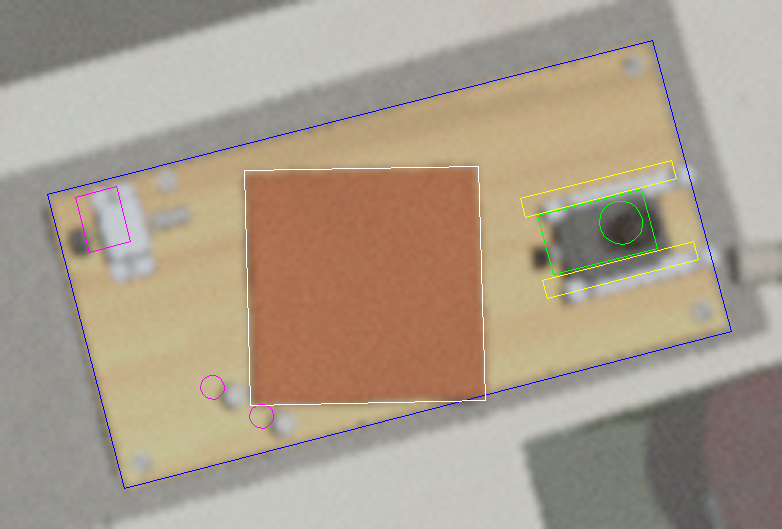

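View pics/o2.png

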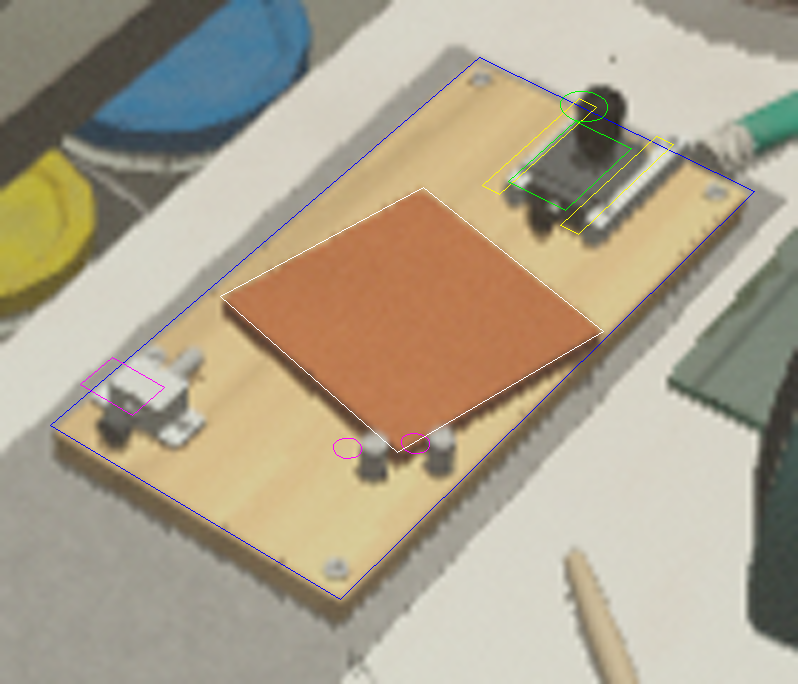

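The board outline fits both pictures. The features sit about 9 mm further along, so the board spans y -150 to 120. That puts the jig origin at (0.4436, -0.0269) with yaw 0.231. The tile heel is at (0.3867, 0.021) with yaw about 0, and the jaw is at about -107. All of this agrees with the sizes given, so I'll move above the corner.

Call:
{"op": "drive_tool", "data": {
  "rows": [
    [0,0,0,0.0258,-0.0252,0,0],
    [0,0,0,0.0258,-0.0252,0,0],
    [0,0,0,0.0258,-0.0252,0,0],
    [0,0,0,0.0258,-0.0252,0,0],
    [0,0,0,0.0258,-0.0252,0,0],
    [0,0,0,0.0258,-0.0252,0,0],
    [0,0,0,0.0258,-0.0252,0,0],
    [0,0,0,0.0258,-0.0252,0,0]
  ],
  "force": 60
}}

```text
time: 1.77
tool_pos: [0.3705, -0.3586, 0.2315]
tcp_rot: [3.082, 0.605, 0.001]
wrist_force: [-0.1, 0.1, 0.1]
width: 0.0
grip_force: 0.0
```

Call:
{"op": "drive_tool", "data": {
  "rows": [
    [0,0,0,0.0258,-0.0252,0,0],
    [0,0,0,0.0258,-0.0252,0,0],
    [0,0,0,0.0258,-0.0252,0,0],
    [0,0,0,0.0258,-0.0252,0,0],
    [0,0,0,0.0258,-0.0252,0,0],
    [0,0,0,0.0258,-0.0252,0,0],
    [0,0,0,0.0258,-0.0252,0,0],
    [0,0,0,0.0258,-0.0252,0,0]
  ]
}}

```text
time: 2.43
tool_pos: [0.4854, -0.0938, 0.2317]
tcp_rot: [3.082, 0.605, 0.001]
wrist_force: [0.8, 0.2, 0.5]
width: 0.001
grip_force: 0.0
```

Call:
{"op": "drive_tool", "data": {
  "rows": [
    [0,0,-6.8,0,0,0,0],
    [0,0,-6.8,0,0,0,0],
    [0,0,-6.8,0,0,0,0],
    [0,0,-6.8,0,0,0,0],
    [0,0,-6.8,0,0,0,0],
    [0,0,-6.8,0,0,0,0],
    [0,0,-6.8,0,0,0,0],
    [0,0,-6.8,0,0,0,0]
  ]
}}

```text
time: 3.1
tool_pos: [0.4849, -0.0955, 0.2315]
tcp_rot: [2.459, 1.955, 0.0]
wrist_force: [0.0, -1.0, -0.8]
width: -0.001
grip_force: 0.0
```

Call:
{"op": "drive_tool", "data": {
  "rows": [
    [0,0,-6.8,0,0,0.02,0],
    [0,0,-6.6,0,0,0.03,0],
    [0,0,0,0,0,0.03,0],
    [0,0,0,0,0,0.02,0],
    [0,0,0,0,0,0,0]
  ]
}}

```text
time: 3.52
tool_pos: [0.4809, -0.0945, 0.1264]
tcp_rot: [-2.216, -2.216, 0.007]
wrist_force: [-0.8, 0.5, -0.9]
width: -0.001
grip_force: 0.0
```

```bash
cat >> h.py <<'E'
from scipy.spatial.transform import Rotation as R
def st():
    s=status.read_state();M=R.from_rotvec(s["tcp_rot"]).as_matrix()
    print("t",round(s["time"],2),"pos",np.round(s["tool_pos"],4),"phi",round(float(np.degrees(np.arctan2(M[1,0],M[0,0]))),2),"z",np.round(M[:,2],3),"F",np.round(s["wrist_force"],2),"q",np.round(s["q"],2),"w",round(float(s["width"]),2))
    return s,M
E
python3 -c "
from ov import *
st();p=read_camera('top');yaw=.231
overlay(p,.44362,-.02685,yaw,(.3867,.021,0),-107,-15,'pics/o3.png',(295,145,465,260),4.6)"
```

```text
t 3.52 pos [ 0.4809 -0.0945  0.1264] phi 90.02 z [-0.009  0.002 -1.   ] F [-0.77  0.53 -0.9 ] q [-0.24  0.01  2.09 -0.    1.05 -0.25] w -0.0
```

View pics/o3.png

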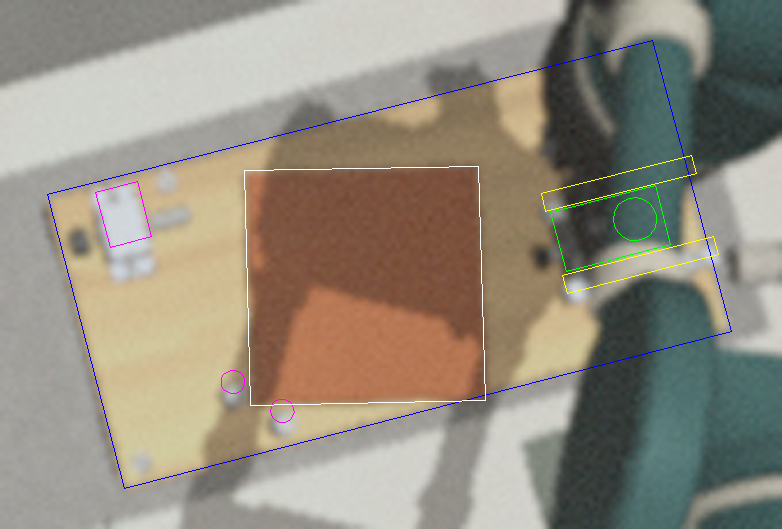

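The shifted model now lies on the stop, pins, guides and knob (pins at about (232,388) and (283,418)), and the tile outline is unchanged. Going down beside the corner.

Call:
{"op": "drive_tool", "data": {
  "rows": [
    [0,0,0,0,0,0.03,0],
    [0,0,0,0,0,0.03,0],
    [0,0,0,0,0,0.02,0],
    [0,0,0,0,0,0,0],
    [0,0,0,0,0,0,0],
    [0,0,0,0,0,0,0]
  ]
}}

```text
time: 4.07
tool_pos: [0.4871, -0.0961, 0.0537]
tcp_rot: [2.219, 2.219, 0.003]
wrist_force: [0.5, -0.7, 0.1]
width: -0.002
grip_force: 0.0
```

```bash
python3 -c "
from h import *
st()"
```

```text
t 4.07 pos [ 0.4871 -0.0961  0.0537] phi 90.02 z [ 0.004 -0.001 -1.   ] F [ 0.52 -0.67  0.06] q [-0.24  0.11  2.14 -0.    0.88 -0.25] w -0.0
```

Call:
{"op": "drive_tool", "data": {
  "rows": [
    [0,0,0,0.002,0.001,0.01,0],
    [0,0,0,0,0,0.01,0],
    [0,0,0,0,0,0.007,0],
    [0,0,0,0,0,0.006,0],
    [0,0,0,0,0,0,0],
    [0,0,0,0,0,0,0],
    [0,0,0,0,0,0,0]
  ]
}}

```text
time: 4.65
tool_pos: [0.4856, -0.0935, 0.0179]
tcp_rot: [-2.221, -2.221, 0.001]
wrist_force: [0.3, 0.2, 1.0]
width: 0.0
grip_force: 0.0
```

Call:
{"op": "drive_tool", "data": {
  "rows": [
    [0,0,0,0.001,0,-0.0015,0],
    [0,0,0,0.001,0,0,0],
    [0,0,0,0.001,0,0,0],
    [0,0,0,0,0,0,0],
    [0,0,0,0,0,0,0]
  ]
}}

```text
time: 5.07
tool_pos: [0.486, -0.0904, 0.0199]
tcp_rot: [2.221, 2.222, 0.0]
wrist_force: [0.8, -0.0, 0.0]
width: -0.0
grip_force: 0.0
```

Call:
{"op": "drive_tool", "data": {
  "rows": [
    [0,0,-0.7,0.0012,0.0014,0,0],
    [0,0,-0.7,0.0012,0.0014,0,0],
    [0,0,-0.7,0.0012,0.0014,0,0],
    [0,0,-0.7,0.0012,0.0014,0,0]
  ]
}}

```text
time: 5.4
tool_pos: [0.4916, -0.0855, 0.0198]
tcp_rot: [-2.165, -2.277, 0.0]
wrist_force: [-1.2, -1.1, -0.6]
width: 0.003
grip_force: 0.2
```

Call:
{"op": "drive_tool", "data": {
  "rows": [
    [0,0,-0.7,0.0012,0.0014,0,0],
    [0,0,-0.7,0.0012,0.0014,0,0],
    [0,0,-0.7,0.0012,0.0014,0,0],
    [0,0,-0.7,0.0012,0.0014,0,0]
  ]
}}

```text
time: 5.73
tool_pos: [0.4969, -0.0803, 0.0198]
tcp_rot: [-2.108, -2.329, 0.0]
wrist_force: [0.0, -0.2, 0.2]
width: -0.002
grip_force: 0.3
```

```bash
python3 -c "
from h import *
st()"
```

```text
t 5.73 pos [ 0.4969 -0.0803  0.0198] phi 95.7 z [-0. -0. -1.] F [ 0.03 -0.21  0.22] q [-0.21  0.18  2.15 -0.    0.82 -0.31] w -0.0
```

```bash
python3 -c "
from ov import *
q=read_camera('scene')
overlay(q,.44362,-.02685,.231,(.3867,.021,0.098),-107,-15,'pics/o4.png',(300,150,440,270),5.7)"
```

```text
(no output)
```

View pics/o4.png

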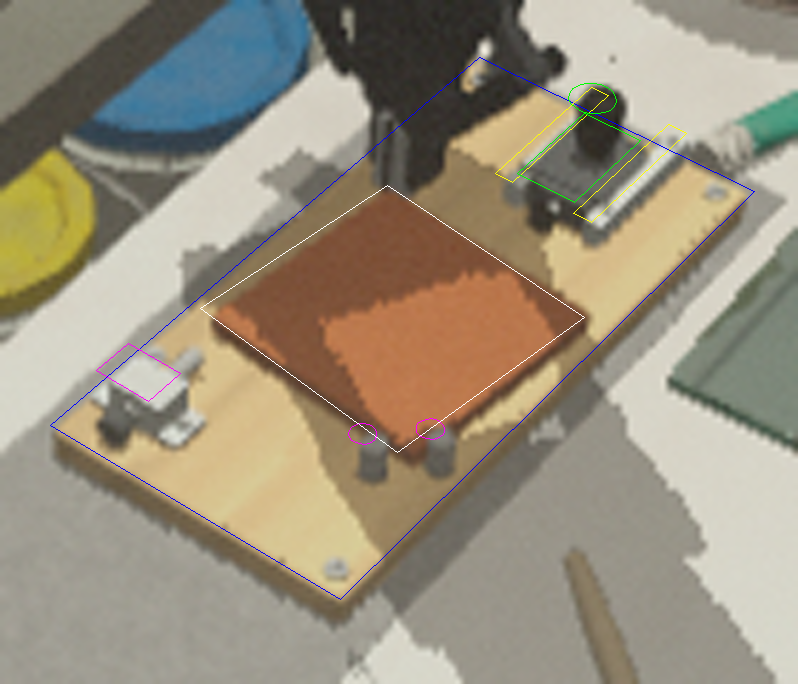

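The tile follows the fingers: its yaw is now about 0.09, with the heel at the pins near (400,455). I'll keep going along the arc.

Call:
{"op": "drive_tool", "data": {
  "rows": [
    [0,0,-0.7,0.0012,0.0014,0,0],
    [0,0,-0.7,0.0012,0.0014,0,0],
    [0,0,-0.7,0.0012,0.0014,0,0],
    [0,0,0,0,0,0,0],
    [0,0,0,0,0,0,0]
  ]
}}

```text
time: 6.2
tool_pos: [0.5006, -0.0762, 0.0198]
tcp_rot: [-2.067, -2.366, -0.0]
wrist_force: [0.1, -0.3, 0.2]
width: 0.005
grip_force: 0.0
```

Call:
{"op": "drive_tool", "data": {
  "rows": [
    [0,0,-0.7,0.0012,0.0014,0,0],
    [0,0,-0.7,0.0012,0.0014,0,0],
    [0,0,0,0,0,0,0],
    [0,0,0,0,0,0,0]
  ]
}}

```text
time: 6.53
tool_pos: [0.503, -0.0735, 0.0198]
tcp_rot: [2.038, 2.391, 0.0]
wrist_force: [-1.0, -0.3, 0.7]
width: 0.001
grip_force: 0.0
```

Call:
{"op": "drive_tool", "data": {
  "rows": [
    [0,0,-0.35,0.0006,0.0007,0,0],
    [0,0,-0.35,0.0006,0.0007,0,0],
    [0,0,0,0,0,0,0],
    [0,0,0,0,0,0,0]
  ]
}}

```text
time: 6.87
tool_pos: [0.5041, -0.0722, 0.0198]
tcp_rot: [2.023, 2.403, 0.0]
wrist_force: [-0.9, -0.9, 0.7]
width: -0.003
grip_force: 0.1
```

Call:
{"op": "drive_tool", "data": {
  "rows": [
    [0,0,-0.35,0.0006,0.0007,0,0],
    [0,0,0,0,0,0,0],
    [0,0,0,0,0,0,0]
  ]
}}

```text
time: 7.12
tool_pos: [0.5047, -0.0715, 0.0198]
tcp_rot: [2.016, 2.41, 0.0]
wrist_force: [0.8, -0.9, 0.0]
width: -0.008
grip_force: 0.1
```

Call:
{"op": "drive_tool", "data": {
  "rows": [
    [0,0,-0.35,0.0006,0.0007,0,0],
    [0,0,0,0,0,0,0],
    [0,0,0,0,0,0,0]
  ]
}}

```text
time: 7.37
tool_pos: [0.5053, -0.0708, 0.0198]
tcp_rot: [2.008, 2.416, 0.0]
wrist_force: [0.2, -1.4, 0.5]
width: 0.003
grip_force: 0.2
```

Call:
{"op": "drive_tool", "data": {
  "rows": [
    [0,0,-0.35,0.0006,0.0007,0,0],
    [0,0,0,0,0,0,0],
    [0,0,0,0,0,0,0]
  ]
}}

```text
time: 7.62
tool_pos: [0.5059, -0.07, 0.0198]
tcp_rot: [2.001, 2.422, 0.0]
wrist_force: [-0.1, -0.6, -0.5]
width: -0.002
grip_force: 0.2
```

Call:
{"op": "drive_tool", "data": {
  "rows": [
    [0,0,-0.35,0.0006,0.0007,0,0],
    [0,0,0,0,0,0,0],
    [0,0,0,0,0,0,0]
  ]
}}

```text
time: 7.87
tool_pos: [0.5065, -0.0693, 0.0198]
tcp_rot: [1.994, 2.428, 0.0]
wrist_force: [-1.2, -0.2, -0.1]
width: -0.003
grip_force: 0.1
```

Call:
{"op": "drive_tool", "data": {
  "rows": [
    [0,0,-0.35,0.0006,0.0007,0,0],
    [0,0,0,0,0,0,0],
    [0,0,0,0,0,0,0]
  ]
}}

```text
time: 8.12
tool_pos: [0.507, -0.0686, 0.0198]
tcp_rot: [-1.986, -2.434, -0.0]
wrist_force: [-0.9, -1.2, -0.3]
width: 0.002
grip_force: 0.1
```

Call:
{"op": "drive_tool", "data": {
  "rows": [
    [0,0,-0.35,0.0006,0.0007,0,0],
    [0,0,0,0,0,0,0],
    [0,0,0,0,0,0,0]
  ]
}}

```text
time: 8.37
tool_pos: [0.5076, -0.0679, 0.0198]
tcp_rot: [1.979, 2.44, 0.0]
wrist_force: [-0.0, -0.8, 0.9]
width: 0.0
grip_force: 0.1
```

Call:
{"op": "drive_tool", "data": {
  "rows": [
    [0,0,-0.35,0.0006,0.0007,0,0],
    [0,0,0,0,0,0,0],
    [0,0,0,0,0,0,0]
  ]
}}

```text
time: 8.62
tool_pos: [0.5081, -0.0671, 0.0198]
tcp_rot: [-1.971, -2.446, -0.0]
wrist_force: [0.4, -0.3, 0.3]
width: 0.002
grip_force: 0.1
```

Call:
{"op": "drive_tool", "data": {
  "rows": [
    [0,0,-0.35,0.0006,0.0007,0,0],
    [0,0,0,0,0,0,0],
    [0,0,0,0,0,0,0]
  ]
}}

```text
time: 8.87
tool_pos: [0.5087, -0.0664, 0.0198]
tcp_rot: [1.964, 2.452, 0.0]
wrist_force: [-0.5, -1.2, 0.2]
width: -0.0
grip_force: 0.1
```

Call:
{"op": "drive_tool", "data": {
  "rows": [
    [0,0,-0.35,0.0006,0.0007,0,0],
    [0,0,0,0,0,0,0],
    [0,0,0,0,0,0,0]
  ]
}}

```text
time: 9.12
tool_pos: [0.5093, -0.0656, 0.0198]
tcp_rot: [1.956, 2.458, 0.0]
wrist_force: [-0.5, -0.3, -0.3]
width: -0.005
grip_force: 0.1
```

Call:
{"op": "drive_tool", "data": {
  "rows": [
    [0,0,-0.35,0.0006,0.0007,0,0],
    [0,0,0,0,0,0,0],
    [0,0,0,0,0,0,0]
  ]
}}

```text
time: 9.37
tool_pos: [0.5098, -0.0649, 0.0198]
tcp_rot: [1.949, 2.464, 0.0]
wrist_force: [0.4, 0.0, -0.7]
width: 0.0
grip_force: 0.1
```

Call:
{"op": "drive_tool", "data": {
  "rows": [
    [0,0,-0.35,0.0006,0.0007,0,0],
    [0,0,0,0,0,0,0],
    [0,0,0,0,0,0,0]
  ]
}}

```text
time: 9.62
tool_pos: [0.5104, -0.0641, 0.0198]
tcp_rot: [1.941, 2.47, 0.0]
wrist_force: [-0.5, 0.2, -0.1]
width: -0.002
grip_force: 0.1
```

```bash
python3 -c "
from ov import *
st();q=read_camera('scene')
overlay(q,.4416,-.0275,.231,(.385,.0203,0.22),-107,-15,'pics/o5.png',(300,150,440,270),5.7)"
```

```text
t 9.62 pos [ 0.5104 -0.0641  0.0198] phi 103.67 z [ 0.  0. -1.] F [-0.47  0.15 -0.07] q [-0.17  0.2   2.12  0.    0.82 -0.41] w -0.0
```

View pics/o5.png

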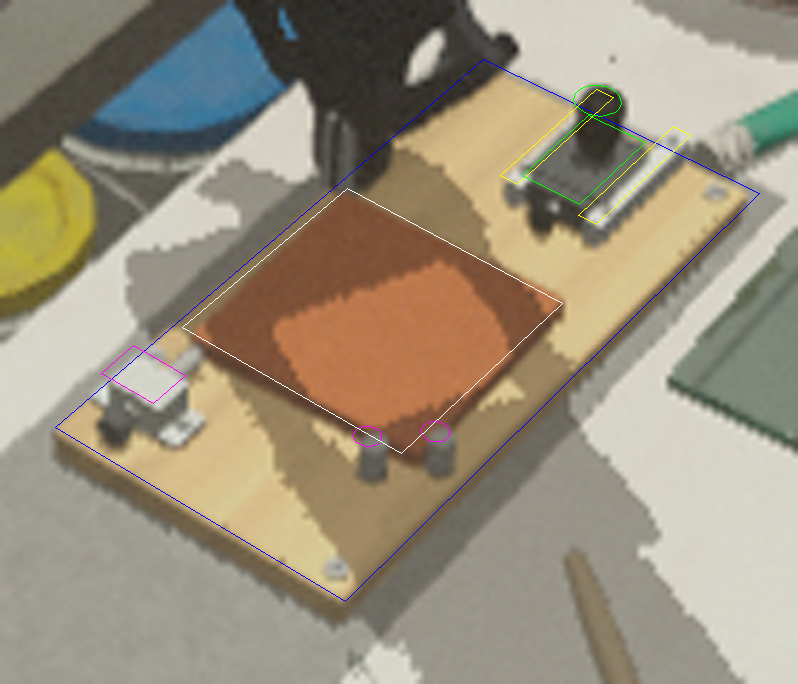

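The tile's left edge is now close to the screw tip near (200,345), the heel is at the pins, and the fingers are at the far right corner. I'll keep feeling gently for the screw.

Call:
{"op": "drive_tool", "data": {
  "rows": [
    [0,0,-0.35,0.0006,0.0007,0,0],
    [0,0,0,0,0,0,0],
    [0,0,0,0,0,0,0]
  ]
}}

```text
time: 9.92
tool_pos: [0.5109, -0.0634, 0.0198]
tcp_rot: [1.934, 2.476, 0.0]
wrist_force: [0.1, -0.4, 0.2]
width: 0.002
grip_force: 0.1
```

Call:
{"op": "drive_tool", "data": {
  "rows": [
    [0,0,-0.35,0.0006,0.0007,0,0],
    [0,0,0,0,0,0,0],
    [0,0,0,0,0,0,0]
  ]
}}

```text
time: 10.17
tool_pos: [0.5114, -0.0627, 0.0198]
tcp_rot: [1.926, 2.482, 0.0]
wrist_force: [-0.2, -0.6, 0.2]
width: -0.001
grip_force: 0.2
```

Call:
{"op": "drive_tool", "data": {
  "rows": [
    [0,0,-0.35,0.0006,0.0007,0,0],
    [0,0,0,0,0,0,0],
    [0,0,0,0,0,0,0]
  ]
}}

```text
time: 10.42
tool_pos: [0.512, -0.0619, 0.0198]
tcp_rot: [1.919, 2.488, 0.0]
wrist_force: [0.0, 0.5, -0.4]
width: -0.002
grip_force: 0.1
```

Call:
{"op": "drive_tool", "data": {
  "rows": [
    [0,0,-0.35,0.0006,0.0007,0,0],
    [0,0,0,0,0,0,0],
    [0,0,0,0,0,0,0]
  ]
}}

```text
time: 10.67
tool_pos: [0.5124, -0.0611, 0.0198]
tcp_rot: [-1.911, -2.494, -0.0]
wrist_force: [-0.3, -0.2, 0.5]
width: -0.0
grip_force: 0.1
```

Call:
{"op": "drive_tool", "data": {
  "rows": [
    [0,0,-0.35,0.0006,0.0007,0,0],
    [0,0,0,0,0,0,0],
    [0,0,0,0,0,0,0]
  ]
}}

```text
time: 10.92
tool_pos: [0.513, -0.0604, 0.0198]
tcp_rot: [1.903, 2.499, 0.0]
wrist_force: [-0.4, -0.7, -0.6]
width: 0.0
grip_force: 0.2
```

Call:
{"op": "drive_tool", "data": {
  "rows": [
    [0,0,-0.35,0.0006,0.0007,0,0],
    [0,0,0,0,0,0,0],
    [0,0,0,0,0,0,0]
  ]
}}

```text
time: 11.17
tool_pos: [0.5135, -0.0596, 0.0198]
tcp_rot: [-1.896, -2.505, -0.0]
wrist_force: [0.6, -0.6, -0.1]
width: 0.003
grip_force: 0.2
```

```bash
cat > fit.py <<'E'
from h import *
from scipy.optimize import minimize
def tile_fit(cam="scene",g=(.385,.0203,.25)):
    p=read_camera(cam);c=p["color"].astype(int);hsv=cv2.cvtColor(p["color"],cv2.COLOR_RGB2HSV)
    m=((hsv[...,0]<14)&(hsv[...,1]>95)).astype(np.uint8)
    u,v=proj(p,(g[0]+.06,g[1]-.04,.027)).astype(int);win=np.zeros_like(m);win[v-45:v+45,u-45:u+45]=1;m*=win
    n,l,s,_=cv2.connectedComponentsWithStats(m);k=1+np.argmax(s[1:,4]);m=(l==k).astype(np.uint8)
    M=cv2.resize(m[v-50:v+50,u-50:u+50]*255,None,fx=8,fy=8,interpolation=cv2.INTER_LINEAR)>127
    def ren(a):
        C,S=np.cos(a[2]),np.sin(a[2])
        im=np.zeros(M.shape,np.uint8)
        P=[[(proj(p,(a[0]+C*x-S*y,a[1]+S*x+C*y,z))-[u-50,v-50]+.5)*8 for x,y in((0,0),(.1,0),(.1,-.1),(0,-.1))] for z in(.017,.027)]
        cv2.fillConvexPoly(im,cv2.convexHull(np.float32(P[0]+P[1]).round().astype(np.int32)),1);return im>0
    f=lambda a:1-(ren(a)&M).sum()/(ren(a)|M).sum()
    r=minimize(f,g,method="Nelder-Mead",options=dict(initial_simplex=[g,np.add(g,(.004,0,0)),np.add(g,(0,.004,0)),np.add(g,(0,0,.04))],xatol=1e-5,fatol=1e-5))
    print(cam,"tile",np.round(r.x,4),"1-IoU",round(r.fun,3));return r.x
E
python3 -c "
from fit import *
st();tile_fit();tile_fit('top')"
```

```text
t 11.17 pos [ 0.5135 -0.0596  0.0198] phi 105.77 z [ 0.  0. -1.] F [ 0.64 -0.56 -0.08] q [-0.16  0.2   2.12  0.    0.82 -0.44] w 0.0
scene tile [0.3825 0.0145 0.3071] 1-IoU 0.08
top tile [0.3811 0.0147 0.308 ] 1-IoU 0.151
```

```bash
python3 -c "
from ov import *
p=read_camera('top')
overlay(p,.4416,-.0275,.231,(.3825,.0145,0.307),-107,-15,'pics/o6.png',(295,145,465,260),4.6)
q=read_camera('scene')
overlay(q,.4416,-.0275,.231,(.3825,.0145,0.307),-107,-15,'b.png',(300,150,440,270),5)
a=cv2.resize(cv2.imread('pics/o6.png'),None,fx=.6,fy=.6,interpolation=cv2.INTER_AREA)[:280];b=cv2.imread('b.png')[50:,:560][:500]
w=np.zeros((600,800,3),np.uint8);b=cv2.imread('b.png')[60:];b=cv2.resize(b,(466,360));
w[:a.shape[0],:a.shape[1]]=a;w[240:600,800-466:]=b;cv2.imwrite('pics/o7.png',w)"
```

```text
(no output)
```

View pics/o7.png

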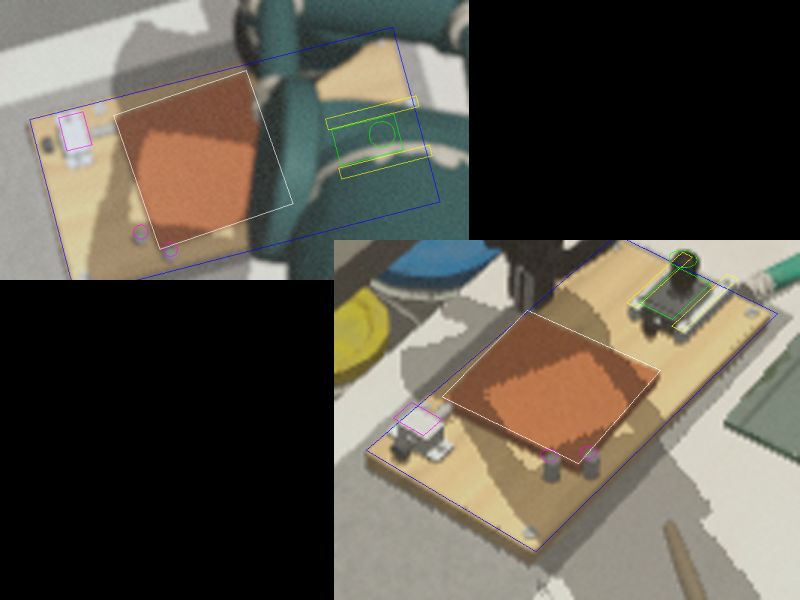

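```bash
sed -i 's/^    m=((hsv.*$/    rr=cv2.GaussianBlur(p["color"],(3,3),0).astype(float);m=((rr[...,0]\/(rr.sum(2)+1)>TH)\&(rr[...,0]>45)).astype(np.uint8)/; s/^def tile_fit/TH=.5\ndef tile_fit/' fit.py
python3 - <<'E'
import fit;from fit import *
p=read_camera('scene')
for X in((.44,-.01,.027),(.40,.0,.027),(.43,.06,.017),(.46,-.08,.017)):
    u,v=proj(p,X).astype(int);c=p["color"][v-2:v+3,u-2:u+3].reshape(-1,3).mean(0);print(X,c.round(),round(c[0]/c.sum(),2))
for t in(.46,.48,.5,.53):fit.TH=t;tile_fit(g=(.384,.02,.25))
r=masks_of(p,'tile')[0];print(r["score"],r["bbox"])
w=np.zeros((480,640),np.uint8)
E
```

```text
(0.44, -0.01, 0.027) [187. 119.  76.] 0.49
(0.4, 0.0, 0.027) [173. 111.  72.] 0.49
(0.43, 0.06, 0.017) [214. 189. 139.] 0.4
(0.46, -0.08, 0.017) [154. 128.  91.] 0.41
scene tile [0.3855 0.0124 0.2956] 1-IoU 0.158
scene tile [0.3891 0.0083 0.3168] 1-IoU 0.46Traceback (most recent call last):
  File "<stdin>", line 5, in <module>
  File "fit.py", line 8, in tile_fit
    n,l,s,_=cv2.connectedComponentsWithStats(m);k=1+np.argmax(s[1:,4]);m=(l==k).astype(np.uint8)
                                                    ~~~~~~~~~^^^^^^^^^
    return _wrapfunc(a, 'argmax', axis=axis, out=out, **kwds)
    return bound(*args, **kwds)
ValueError: attempt to get argmax of an empty sequence
```

```bash
sed -i 's/def tile_fit(cam="scene",g=(.385,.0203,.25)):/def tile_fit(cam="scene",g=(.385,.0203,.25),p=None):/; s/    p=read_camera(cam);/    p=p or read_camera(cam);/' fit.py
python3 - <<'E'
import fit,pickle;from fit import *
p0=pickle.load(open("scene.pkl","rb"))[0];t0=pickle.load(open("top.pkl","rb"))[0]
p=read_camera('scene')
for t in(.43,.44,.45):
    fit.TH=t
    tile_fit("init",(.386,.02,.0),p0);tile_fit("inittop",(.386,.02,.0),t0);tile_fit("now",(.384,.02,.25),p)
E
```

```text
init tile [0.389  0.0168 0.0165] 1-IoU 0.086
inittop tile [0.3863 0.0198 0.011 ] 1-IoU 0.063
now tile [0.3829 0.0137 0.305 ] 1-IoU 0.072
init tile [0.3888 0.0154 0.0255] 1-IoU 0.113
inittop tile [0.3859 0.0195 0.0213] 1-IoU 0.083
now tile [0.3828 0.0117 0.3227] 1-IoU 0.104
init tile [0.3887 0.0169 0.0117] 1-IoU 0.135
inittop tile [0.3849 0.0195 0.031 ] 1-IoU 0.107
now tile [0.3865 0.0164 0.244 ] 1-IoU 0.129
```

The numeric fit (yaw about 0.29, heel roughly 3 mm right of the nest) and the statics agree. Pushing right at the corner, beyond the screw line, swings the heel off the left pin. I'll back off and push the right edge again about 28 mm nearer the heel, so the load is shared between pin and screw.

Call:
{"op": "drive_tool", "data": {
  "rows": [
    [0,0,0,-0.003,0,0,0],
    [0,0,0,-0.003,0,0,0],
    [0,0,0,0,-0.007,0,0],
    [0,0,0,0,-0.007,0,0],
    [0,0,0,0,-0.007,0,0],
    [0,0,0,0,-0.007,0,0],
    [0,0,0,0,0,0,0],
    [0,0,0,0,0,0,0]
  ]
}}

```text
time: 12.28
tool_pos: [0.4874, -0.0731, 0.0197]
tcp_rot: [-1.896, -2.504, 0.0]
wrist_force: [-0.3, 0.9, -0.4]
width: -0.0
grip_force: 0.0
```

Call:
{"op": "drive_tool", "data": {
  "rows": [
    [0,0,0,0.002,0,0,0],
    [0,0,0,0.002,0,0,0],
    [0,0,0,0.001,0,0,0],
    [0,0,0,0,0,0,0],
    [0,0,0,0,0,0,0]
  ]
}}

```text
time: 12.7
tool_pos: [0.487, -0.068, 0.0198]
tcp_rot: [1.895, 2.505, 0.0]
wrist_force: [-0.8, 1.0, 0.9]
width: -0.001
grip_force: 0.0
```

```bash
python3 - <<'E'
from h import *
import pickle
st();q=read_camera('scene');pickle.dump(q,open('now.pkl','wb'))
cv2.imwrite('pics/s8.png',cv2.resize(q["color"][165:270,300:440,::-1],None,fx=5.7,fy=5.7,interpolation=cv2.INTER_CUBIC))
E
```

```text
t 12.7 pos [ 0.487  -0.068   0.0198] phi 105.79 z [ 0.  0. -1.] F [-0.81  1.    0.87] q [-0.19  0.16  2.17  0.    0.81 -0.47] w -0.0
```

View pics/s8.png

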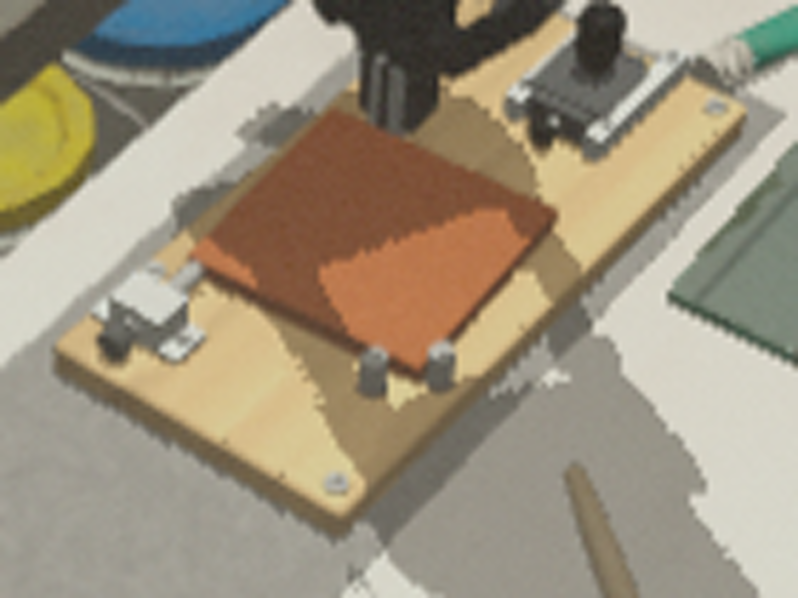

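The whole tile shows clearly now: top corners at crop pixels (195,243), (335,108), (556,213) and about (418,368). The screw tip is at about (203,268), almost touching the left edge. I'll compute the pose from the corners.

```bash
python3 - <<'E'
from h import *
import pickle
q=pickle.load(open('now.pkl','rb'))
def w(u,v,z):return at(q,(300+u/5.7-.5,165+v/5.7-.5),z)[:2]
C=[w(418,368,.027),w(195,243,.027),w(335,108,.027),w(556,213,.027)]
print(np.round(C,4))
for i in range(4):
    d=C[(i+1)%4]-C[i];print(np.linalg.norm(d).round(4),np.round(np.arctan2(d[1],d[0]),3))
c=np.mean(C,0);y=.0
print("center",c,"finger",w(395,130,.018))
for n,u,v in(("pinl top",374,353),("pinn top",440,346)):print(n,w(u,v,.033))
print("screw tip",w(203,268,.025),"boardcorner",w(57,350,.017),w(343,520,.017),w(745,113,.017))
E
```

```text
[[ 0.3814  0.0156]
 [ 0.4789  0.039 ]
 [ 0.5046 -0.0498]
 [ 0.41   -0.0772]]
0.1002 0.235
0.0924 -1.288
0.0985 -2.86
0.0971 1.87
center [ 0.44371045 -0.01810743] finger [ 0.48826937 -0.06685125]
pinl top [0.3922317  0.02717521]
pinn top [0.38069583 0.00649398]
screw tip [0.46838884 0.04343312] boardcorner [0.47367743 0.10594978] [0.34981776 0.07614037] [ 0.41383184 -0.18206066]
```

Call:
{"op": "drive_tool", "data": {
  "rows": [
    [0,0,0,0.0008,0,0,0],
    [0,0,0,0,0,0,0],
    [0,0,0,0.0006,0,0,0],
    [0,0,0,0,0,0,0],
    [0,0,0,0,0,0,0]
  ]
}}

```text
time: 13.17
tool_pos: [0.4866, -0.0669, 0.0198]
tcp_rot: [1.895, 2.505, 0.0]
wrist_force: [0.6, -0.3, -0.3]
width: 0.001
grip_force: 0.4
```

Call:
{"op": "drive_tool", "data": {
  "rows": [
    [0,0,0,0.0008,0,0,0],
    [0,0,0,0,0,0,0],
    [0,0,0,0,0,0,0]
  ]
}}

```text
time: 13.42
tool_pos: [0.4863, -0.0662, 0.0199]
tcp_rot: [1.895, 2.505, 0.0]
wrist_force: [0.5, -1.4, -0.5]
width: 0.001
grip_force: 0.6
```

Call:
{"op": "drive_tool", "data": {
  "rows": [
    [0,0,0,0.0008,0,0,0],
    [0,0,0,0,0,0,0],
    [0,0,0,0,0,0,0]
  ]
}}

```text
time: 13.67
tool_pos: [0.4861, -0.0659, 0.0199]
tcp_rot: [1.895, 2.505, -0.001]
wrist_force: [0.9, -4.5, -0.7]
width: 0.001
grip_force: 2.6
```

Call:
{"op": "drive_tool", "data": {
  "rows": [
    [0,0,0,0.0006,0,0,0],
    [0,0,0,0,0,0,0],
    [0,0,0,0,0,0,0]
  ]
}}

```text
time: 13.92
tool_pos: [0.4861, -0.0658, 0.0199]
tcp_rot: [1.894, 2.505, -0.001]
wrist_force: [0.8, -7.2, -1.6]
width: -0.004
grip_force: 3.5
```

```bash
python3 - <<'E'
from h import *
import pickle
q=read_camera('scene');pickle.dump(q,open('now2.pkl','wb'))
a=cv2.resize(q["color"][195:243,325:405,::-1],None,fx=10,fy=10,interpolation=cv2.INTER_CUBIC)
cv2.imwrite('pics/s9.png',a)
E
```

```text
(no output)
```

View pics/s9.png

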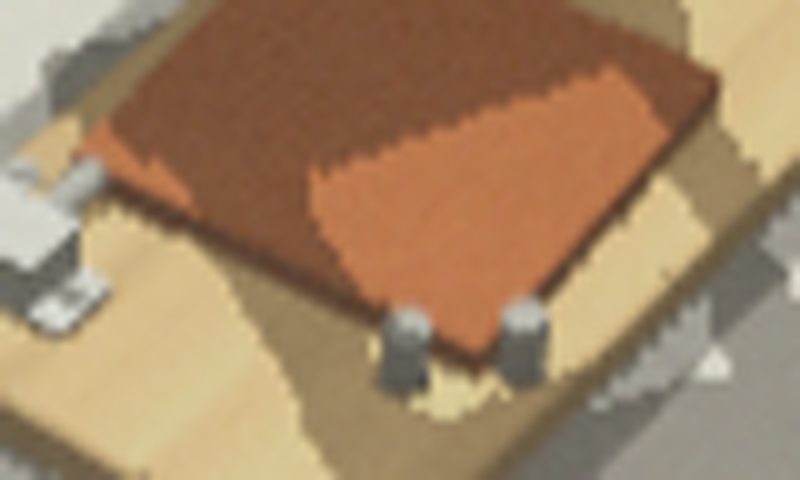

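The picture shows the left edge on the screw tip at (105,180) and the heel between the pins at (478,350), with pin tops at (405,315) and (525,305). I'll turn these into distances.

```bash
python3 - <<'E'
from h import *
import pickle
q=pickle.load(open('now2.pkl','rb'))
def w(u,v,z):return at(q,(325+u/10-.5,195+v/10-.5),z)[:2]
y=.231;Rm=np.array([[np.cos(y),-np.sin(y)],[np.sin(y),np.cos(y)]])
pl=w(407,314,.033);pn=w(525,304,.033)
n1=pl+Rm@[-.012,-.005];n2=pn+Rm@[.005,.012];n=(n1+n2)/2
print("pins",pl,pn,"sep",Rm.T@(pl-pn),"nest",n1,n2)
h1=w(478,348,.027);h2=w(478,370,.017);print("heel top/bot",h1,h2,"rel nest jig mm",Rm.T@(h1-n)*1e3,Rm.T@(h2-n)*1e3)
c=w(78,152,.027);r=w(718,82,.027);print("corners",c,r)
for a in(c-h1,h1-r):print(np.linalg.norm(a),np.arctan2(a[1],a[0]))
st()
E
```

```text
pins [0.39324522 0.02608094] [0.38095264 0.00544666] sep [0.0166903  0.01727179] nest [0.38270872 0.01846634] [0.38307242 0.01827267]
heel top/bot [0.3815388  0.01689382] [0.38362529 0.01416368] rel nest jig mm [-1.65371917 -1.12700227] [-0.24771716 -4.26232922]
corners [0.47460841 0.04603102] [ 0.40908702 -0.07421695]
0.09752398820001061 0.30340308489300993
0.09518443461268394 1.864416553238855
t 13.97 pos [ 0.4862 -0.0658  0.0199] phi 105.81 z [ 0.001 -0.002 -1.   ] F [ 1.41 -7.53 -1.37] q [-0.18  0.16  2.17 -0.    0.81 -0.46] w 0.0
```

Contact with the screw is certain, but the heel may still be 1–4 mm off the left pin. I'll shift the push point to mid-edge, so that one push seats both pin and screw.

Call:
{"op": "drive_tool", "data": {
  "rows": [
    [0,0,0,-0.003,0,0,0],
    [0,0,0,-0.002,0,0,0],
    [0,0,0,0,-0.008,0,0],
    [0,0,0,0,-0.008,0,0],
    [0,0,0,0,-0.008,0,0],
    [0,0,0,0,0,0,0],
    [0,0,0,0,0,0,0]
  ]
}}

```text
time: 14.55
tool_pos: [0.463, -0.076, 0.0196]
tcp_rot: [-1.896, -2.504, 0.0]
wrist_force: [0.2, -0.1, -0.2]
width: -0.0
grip_force: 0.0
```

Call:
{"op": "drive_tool", "data": {
  "rows": [
    [0,0,0,0.0016,0,0,0],
    [0,0,0,0.0016,0,0,0],
    [0,0,0,0,0,0,0],
    [0,0,0,0,0,0,0]
  ]
}}

```text
time: 14.88
tool_pos: [0.4636, -0.073, 0.02]
tcp_rot: [1.895, 2.505, 0.0]
wrist_force: [0.2, -1.1, 0.8]
width: 0.002
grip_force: 0.5
```

Call:
{"op": "drive_tool", "data": {
  "rows": [
    [0,0,0,0.0007,0,0,0],
    [0,0,0,0,0,0,0],
    [0,0,0,0,0,0,0]
  ]
}}

```text
time: 15.13
tool_pos: [0.4635, -0.0729, 0.02]
tcp_rot: [1.894, 2.505, -0.0]
wrist_force: [1.0, -4.5, -0.3]
width: -0.001
grip_force: 2.2
```

Call:
{"op": "drive_tool", "data": {
  "rows": [
    [0,0,0,0.0008,0,0,0],
    [0,0,0,0,0,0,0],
    [0,0,0,0,0,0,0],
    [0,0,0,0,0,0,0]
  ]
}}

```text
time: 15.47
tool_pos: [0.4632, -0.0727, 0.02]
tcp_rot: [1.894, 2.505, -0.002]
wrist_force: [0.5, -7.4, 0.4]
width: -0.001
grip_force: 3.5
```

Call:
{"op": "drive_tool", "data": {
  "rows": [
    [0,0,0,0.0007,0,0,0],
    [0,0,0,0,0,0,0],
    [0,0,0,0,0,0,0],
    [0,0,0,0,0,0,0],
    [0,0,0,0,0,0,0]
  ]
}}

```text
time: 15.88
tool_pos: [0.463, -0.0726, 0.02]
tcp_rot: [1.893, 2.504, -0.003]
wrist_force: [0.6, -11.5, -0.2]
width: 0.002
grip_force: 4.7
```

```bash
python3 - <<'E'
from fit import *
import fit,pickle
st();fit.TH=.43
for f in('now.pkl','now2.pkl'):tile_fit(f,(.384,.018,.27),pickle.load(open(f,'rb')))
q=read_camera('scene');pickle.dump(q,open('now3.pkl','wb'));tile_fit('now3',(.384,.018,.27),q)
a=cv2.imread('pics/s9.png');b=cv2.resize(q["color"][195:243,325:405,::-1],None,fx=10,fy=10,interpolation=cv2.INTER_CUBIC)
# image shift of the tile boundary near heel: profiles across left edge
for n,f in(("1",'now.pkl'),("2",'now2.pkl'),("3",'now3.pkl')):
    p=pickle.load(open(f,'rb'));c=p["color"].astype(float);r=c[...,0]/(c.sum(2)+1)
    print(n,[round(float((r[196:246,u]>.435).nonzero()[0].max()),1) for u in range(345,362,2)],[int(c[v,368:380,0].argmax()) for v in(229,)])
E
```

```text
t 15.88 pos [ 0.463  -0.0726  0.02  ] phi 105.84 z [ 0.001 -0.003 -1.   ] F [  0.61 -11.47  -0.21] q [-0.21  0.12  2.22 -0.    0.81 -0.48] w 0.0
now.pkl tile [0.3829 0.0129 0.3092] 1-IoU 0.078
now2.pkl tile [0.3831 0.0172 0.2899] 1-IoU 0.085
now3 tile [0.3831 0.0156 0.2962] 1-IoU 0.089
1 [21.0, 23.0, 23.0, 24.0, 24.0, 25.0, 27.0, 28.0, 28.0] [5]
2 [22.0, 23.0, 24.0, 25.0, 26.0, 27.0, 27.0, 29.0, 29.0] [4]
3 [21.0, 23.0, 24.0, 24.0, 25.0, 27.0, 27.0, 29.0, 29.0] [4]
```

The tile is seated on pin and screw (11.5 N, stiff, with both contacts held for over 0.4 s). I'll back away, lift, and go behind the knob.

Call:
{"op": "drive_tool", "data": {
  "rows": [
    [0,0,0,-0.003,0,0,0],
    [0,0,0,-0.003,0,0,0],
    [0,0,0,0,0,-0.02,0],
    [0,0,1.3,0,0,-0.03,0],
    [0,0,1.3,0,0,-0.03,0],
    [0,0,0,0,0,0,0]
  ]
}}

```text
time: 16.43
tool_pos: [0.4687, -0.0771, 0.1055]
tcp_rot: [1.948, 2.454, 0.008]
wrist_force: [1.1, -0.1, 0.6]
width: -0.003
grip_force: 0.0
```

Call:
{"op": "drive_tool", "data": {
  "rows": [
    [0,0,0,-0.017,-0.004,0,0],
    [0,0,0,-0.017,-0.004,0,0],
    [0,0,0,-0.017,-0.004,0,0],
    [0,0,0,-0.017,-0.004,0,0],
    [0,0,0,-0.017,-0.004,0,0],
    [0,0,0,0,0,0,0],
    [0,0,0,0,0,0,0]
  ]
}}

```text
time: 17.02
tool_pos: [0.4639, -0.164, 0.0993]
tcp_rot: [-1.954, -2.459, -0.001]
wrist_force: [-0.3, 0.5, -0.5]
width: 0.003
grip_force: 0.0
```

```bash
python3 - <<'E'
from h import *
import pickle
st();t=pickle.load(open('top.pkl','rb'))[0];s=pickle.load(open('scene.pkl','rb'))[0]
# knob top (dark blob): triangulate with overlay pixels from earlier crops
a=(295+630/4.6-.5,145+222/4.6-.5);b=(300+602/5.7-.5,150+100/5.7-.5)
print(at(t,a,.058),at(s,b,.060))
E
```

```text
t 17.02 pos [ 0.4639 -0.164   0.0993] phi 103.05 z [-0.001  0.001 -1.   ] F [-0.31  0.53 -0.52] q [-0.39  0.04  2.12  0.    0.98 -0.62] w 0.0
[ 0.45815567 -0.13576972  0.058     ] [ 0.45624668 -0.13938075  0.06      ]
```

Call:
{"op": "drive_tool", "data": {
  "rows": [
    [0,0,0,0,0,0.02,0],
    [0,0,0,0,0,0.02,0],
    [0,0,0,0,0,0.016,0],
    [0,0,0,0,0,0,0],
    [0,0,0,0,0,0,0],
    [0,0,0,0,0,0,0]
  ]
}}

```text
time: 17.52
tool_pos: [0.4646, -0.1635, 0.0444]
tcp_rot: [1.951, 2.462, 0.001]
wrist_force: [0.2, 0.1, -0.4]
width: 0.004
grip_force: 0.0
```

Call:
{"op": "drive_tool", "data": {
  "rows": [
    [0,0,0,0.002,0,0,0],
    [0,0,0,0.002,0,0,0],
    [0,0,0,0.002,0,0,0],
    [0,0,0,0.002,0,0,0],
    [0,0,0,0.002,0,0,0],
    [0,0,0,0,0,0,0],
    [0,0,0,0,0,0,0]
  ]
}}

```text
time: 18.1
tool_pos: [0.463, -0.1559, 0.0448]
tcp_rot: [1.948, 2.459, -0.002]
wrist_force: [-0.1, -6.5, -0.8]
width: -0.003
grip_force: 3.0
```

Call:
{"op": "drive_tool", "data": {
  "rows": [
    [0,0,0,0.002,0,0,0],
    [0,0,0,0.002,0,0,0],
    [0,0,0,0.002,0,0,0],
    [0,0,0,0.002,0,0,0],
    [0,0,0,0.002,0,0,0]
  ]
}}

```text
time: 18.52
tool_pos: [0.4609, -0.1468, 0.0449]
tcp_rot: [1.947, 2.459, -0.003]
wrist_force: [-0.3, -8.9, 1.1]
width: 0.002
grip_force: 4.2
```

```bash
python3 -c "
from h import *
st()"
```

```text
t 18.52 pos [ 0.4609 -0.1468  0.0449] phi 103.24 z [ 0.003 -0.005 -1.   ] F [-0.32 -8.9   1.14] q [-0.36  0.1   2.18 -0.    0.86 -0.59] w 0.0
```

Call:
{"op": "drive_tool", "data": {
  "rows": [
    [0,0,0,0.002,0,0,0],
    [0,0,0,0.002,0,0,0],
    [0,0,0,0.002,0,0,0],
    [0,0,0,0.002,0,0,0],
    [0,0,0,0.002,0,0,0],
    [0,0,0,0,0,0,0]
  ]
}}

```text
time: 19.02
tool_pos: [0.4584, -0.1367, 0.0448]
tcp_rot: [1.948, 2.459, -0.002]
wrist_force: [0.0, -7.6, 0.2]
width: 0.003
grip_force: 3.5
```

Call:
{"op": "drive_tool", "data": {
  "rows": [
    [0,0,0,0.001,0,0,0],
    [0,0,0,0.001,0,0,0],
    [0,0,0,0.001,0,0,0],
    [0,0,0,0,0,0,0],
    [0,0,0,0,0,0,0]
  ]
}}

```text
time: 19.43
tool_pos: [0.4577, -0.1339, 0.0448]
tcp_rot: [1.948, 2.459, -0.002]
wrist_force: [-0.9, -7.9, 0.1]
width: -0.005
grip_force: 3.7
```

Call:
{"op": "drive_tool", "data": {
  "rows": [
    [0,0,0,0.001,0,0,0],
    [0,0,0,0,0,0,0],
    [0,0,0,0,0,0,0]
  ]
}}

```text
time: 19.68
tool_pos: [0.4575, -0.133, 0.0448]
tcp_rot: [1.948, 2.459, -0.002]
wrist_force: [-0.0, -8.5, 0.2]
width: 0.001
grip_force: 3.8
```

Call:
{"op": "drive_tool", "data": {
  "rows": [
    [0,0,0,0.001,0,0,0],
    [0,0,0,0.001,0,0,0],
    [0,0,0,0,0,0,0],
    [0,0,0,0,0,0,0]
  ]
}}

```text
time: 20.02
tool_pos: [0.457, -0.131, 0.0448]
tcp_rot: [1.948, 2.459, -0.002]
wrist_force: [-0.9, -7.1, 0.3]
width: -0.001
grip_force: 3.8
```

Call:
{"op": "drive_tool", "data": {
  "rows": [
    [0,0,0,0.001,0,0,0],
    [0,0,0,0,0,0,0],
    [0,0,0,0,0,0,0]
  ]
}}

```text
time: 20.27
tool_pos: [0.4568, -0.1301, 0.0448]
tcp_rot: [1.948, 2.459, -0.003]
wrist_force: [-0.8, -8.0, 0.6]
width: -0.001
grip_force: 3.8
```

Call:
{"op": "drive_tool", "data": {
  "rows": [
    [0,0,0,0.001,0,0,0],
    [0,0,0,0,0,0,0],
    [0,0,0,0,0,0,0]
  ]
}}

```text
time: 20.52
tool_pos: [0.4565, -0.1291, 0.0448]
tcp_rot: [1.948, 2.459, -0.003]
wrist_force: [-0.8, -7.9, 1.5]
width: -0.0
grip_force: 3.8
```

Call:
{"op": "drive_tool", "data": {
  "rows": [
    [0,0,0,0.001,0,0,0],
    [0,0,0,0,0,0,0],
    [0,0,0,0,0,0,0]
  ]
}}

```text
time: 20.77
tool_pos: [0.4563, -0.1281, 0.0448]
tcp_rot: [1.948, 2.459, -0.003]
wrist_force: [-0.5, -8.2, -0.4]
width: 0.001
grip_force: 3.8
```

Call:
{"op": "drive_tool", "data": {
  "rows": [
    [0,0,0,0.001,0,0,0],
    [0,0,0,0,0,0,0],
    [0,0,0,0,0,0,0]
  ]
}}

```text
time: 21.02
tool_pos: [0.4561, -0.1271, 0.0448]
tcp_rot: [1.948, 2.459, -0.003]
wrist_force: [-0.5, -7.5, 0.4]
width: 0.005
grip_force: 3.8
```

Call:
{"op": "drive_tool", "data": {
  "rows": [
    [0,0,0,0.001,0,0,0],
    [0,0,0,0,0,0,0],
    [0,0,0,0,0,0,0]
  ]
}}

```text
time: 21.27
tool_pos: [0.4558, -0.1261, 0.0448]
tcp_rot: [1.948, 2.459, -0.003]
wrist_force: [0.8, -8.4, 0.9]
width: -0.0
grip_force: 3.8
```

Call:
{"op": "drive_tool", "data": {
  "rows": [
    [0,0,0,0.001,0,0,0],
    [0,0,0,0,0,0,0],
    [0,0,0,0,0,0,0]
  ]
}}

```text
time: 21.52
tool_pos: [0.4556, -0.1252, 0.0448]
tcp_rot: [1.948, 2.459, -0.003]
wrist_force: [-0.7, -8.5, 0.7]
width: -0.001
grip_force: 3.8
```

Call:
{"op": "drive_tool", "data": {
  "rows": [
    [0,0,0,0.001,0,0,0],
    [0,0,0,0,0,0,0],
    [0,0,0,0,0,0,0]
  ]
}}

```text
time: 21.77
tool_pos: [0.4553, -0.1242, 0.0448]
tcp_rot: [1.948, 2.459, -0.003]
wrist_force: [-0.0, -7.9, 0.2]
width: -0.001
grip_force: 3.9
```

Call:
{"op": "drive_tool", "data": {
  "rows": [
    [0,0,0,0.001,0,0,0],
    [0,0,0,0,0,0,0],
    [0,0,0,0,0,0,0]
  ]
}}

```text
time: 22.02
tool_pos: [0.4552, -0.1235, 0.0448]
tcp_rot: [1.947, 2.459, -0.003]
wrist_force: [-1.0, -9.5, 0.2]
width: 0.003
grip_force: 4.3
```

Call:
{"op": "drive_tool", "data": {
  "rows": [
    [0,0,0,0.001,0,0,0],
    [0,0,0,0,0,0,0],
    [0,0,0,0,0,0,0]
  ]
}}

```text
time: 22.27
tool_pos: [0.455, -0.1228, 0.0449]
tcp_rot: [1.947, 2.459, -0.004]
wrist_force: [0.1, -10.6, 0.5]
width: 0.0
grip_force: 4.9
```

Call:
{"op": "drive_tool", "data": {
  "rows": [
    [0,0,0,0.001,0,0,0],
    [0,0,0,0,0,0,0],
    [0,0,0,0,0,0,0]
  ]
}}

```text
time: 22.52
tool_pos: [0.4548, -0.1219, 0.0449]
tcp_rot: [1.946, 2.459, -0.004]
wrist_force: [-0.7, -11.3, -0.1]
width: -0.0
grip_force: 5.2
```

Call:
{"op": "drive_tool", "data": {
  "rows": [
    [0,0,0,0.0007,0,0,0],
    [0,0,0,0,0,0,0],
    [0,0,0,0,0,0,0],
    [0,0,0,0,0,0,0]
  ]
}}

```text
time: 22.85
tool_pos: [0.4547, -0.1214, 0.0449]
tcp_rot: [1.946, 2.459, -0.004]
wrist_force: [-0.1, -10.7, 0.4]
width: 0.002
grip_force: 5.5
```

```bash
python3 - <<'E'
from fit import *
import fit,pickle
st();fit.TH=.43
q=read_camera('scene');pickle.dump(q,open('now4.pkl','wb'))
P=[pickle.load(open(f,'rb')) for f in('now.pkl','now2.pkl','now3.pkl','now4.pkl')]
for t in(.42,.43):
    fit.TH=t
    for i,p in enumerate(P):tile_fit(i+1,(.384,.018,.27),p)
a=[cv2.resize(p["color"][200:240,330:400,::-1],(399,228),interpolation=cv2.INTER_CUBIC) for p in P]
cv2.imwrite('pics/f.png',np.vstack([np.hstack(a[:2]),np.hstack(a[2:])]))
E
```

```text
t 22.85 pos [ 0.4547 -0.1214  0.0449] phi 103.28 z [ 0.003 -0.006 -1.   ] F [ -0.1  -10.73   0.39] q [-0.31  0.08  2.2  -0.01  0.86 -0.54] w 0.0
1 tile [0.3828 0.0144 0.2998] 1-IoU 0.047
2 tile [0.3827 0.0169 0.289 ] 1-IoU 0.054
3 tile [0.3823 0.0172 0.2861] 1-IoU 0.06
4 tile [0.3827 0.0188 0.27  ] 1-IoU 0.06
1 tile [0.3829 0.0129 0.3092] 1-IoU 0.078
2 tile [0.3831 0.0172 0.2899] 1-IoU 0.085
3 tile [0.3831 0.0156 0.2962] 1-IoU 0.089
4 tile [0.3827 0.0176 0.2824] 1-IoU 0.088
```

View pics/f.png

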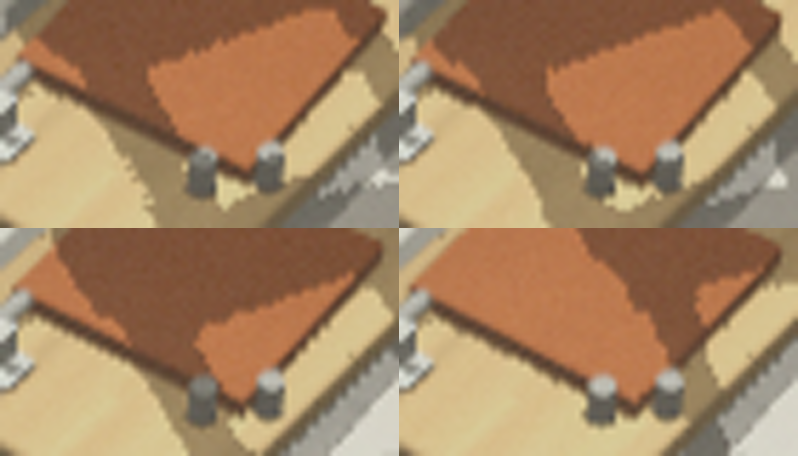

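The four crops show the heel moving from (248,177) to (243,180), (243,182) and (234,184). So the nose is drawing the heel the last ~2 mm on to the left pin, which explains the soft force rise. Continuing the jaw push.

Call:
{"op": "drive_tool", "data": {
  "rows": [
    [0,0,0,0.0008,0,0,0],
    [0,0,0,0,0,0,0],
    [0,0,0,0,0,0,0]
  ]
}}

```text
time: 23.15
tool_pos: [0.4546, -0.1209, 0.0449]
tcp_rot: [1.946, 2.459, -0.004]
wrist_force: [-0.3, -11.7, -0.6]
width: -0.001
grip_force: 6.0
```

Call:
{"op": "drive_tool", "data": {
  "rows": [
    [0,0,0,0.0008,0,0,0],
    [0,0,0,0,0,0,0],
    [0,0,0,0,0,0,0]
  ]
}}

```text
time: 23.4
tool_pos: [0.4545, -0.1204, 0.0449]
tcp_rot: [1.945, 2.459, -0.005]
wrist_force: [-0.1, -13.4, -1.6]
width: -0.002
grip_force: 6.6
```

```bash
python3 - <<'E'
from fit import *
import fit,pickle
q=read_camera('scene');pickle.dump(q,open('now5.pkl','wb'))
P=[pickle.load(open(f,'rb')) for f in('now2.pkl','now3.pkl','now4.pkl','now5.pkl')]
for t in(.41,.42,.43):
    fit.TH=t
    for i,p in enumerate(P):tile_fit(i+2,(.384,.018,.27),p)
E
```

```text
2 tile [0.3824 0.0174 0.2877] 1-IoU 0.053
3 tile [0.3821 0.0172 0.2869] 1-IoU 0.044
4 tile [0.3829 0.019  0.2707] 1-IoU 0.048
5 tile [0.3828 0.0189 0.2695] 1-IoU 0.046
2 tile [0.3827 0.0169 0.289 ] 1-IoU 0.054
3 tile [0.3823 0.0172 0.2861] 1-IoU 0.06
4 tile [0.3827 0.0188 0.27  ] 1-IoU 0.06
5 tile [0.383  0.0186 0.2683] 1-IoU 0.061
2 tile [0.3831 0.0172 0.2899] 1-IoU 0.085
3 tile [0.3831 0.0156 0.2962] 1-IoU 0.089
4 tile [0.3827 0.0176 0.2824] 1-IoU 0.088
5 tile [0.3837 0.017  0.2776] 1-IoU 0.087
```

The tile is home: the heel moved only about 1.7 mm from where it was while pushed on the screw, so it was well inside 4 mm then too. The nose hold is about 5.5–6 N. Retracting.

Call:
{"op": "drive_tool", "data": {
  "rows": [
    [0,0,0,-0.003,0,0,0],
    [0,0,0,-0.005,0,0,0],
    [0,0,0,-0.008,0,0,0],
    [0,0,0,-0.005,0,-0.02,0],
    [0,0,0,0,0,-0.03,0],
    [0,0,0,0,0,-0.03,0],
    [0,0,0,0,0,0,0],
    [0,0,0,0,0,0,0]
  ]
}}

```text
time: 24.12
tool_pos: [0.46, -0.1383, 0.1262]
tcp_rot: [1.949, 2.457, 0.003]
wrist_force: [-0.1, 0.1, -0.7]
width: 0.001
grip_force: 0.0
```

```bash
python3 - <<'E'
import fit;from fit import *
st();fit.TH=.42;tile_fit('scene',(.384,.018,.27))
print(workorder.finish_job())
E
```

```text
t 24.12 pos [ 0.46   -0.1383  0.1262] phi 103.16 z [ 0.005 -0.002 -1.   ] F [-0.06  0.15 -0.72] q [-0.34 -0.02  2.12  0.    1.03 -0.57] w 0.0
scene tile [0.3828 0.0183 0.274 ] 1-IoU 0.062
the job is handed in; nothing more can be done
None
```

I handed the job in at about 24 s. By my measurements the tile bears on pin and screw and the nose holds it with about 5.5–6 N, but the hand-in gave no verdict; during the earlier push on the screw the heel was still about 2 mm short of home, which I estimate is inside the 4 mm limit.

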